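Slide the blank under the drill jig's bridge

TASK

Load the drill jig: push the flat aluminium plate along the bench with the fingertips, in through the flared mouth and under the low green bridge, until it sits squarely against the jig's end stop. Keep the plate flat on the bench all the way, without lifting or tipping it; leave the other things on the bench where they are, and move clear when the plate is home.

Things in the scene. Friction and masses are not known exactly. Their poses are not given: they have to be found in the camera images.
- plate: Loose flat pale aluminium blank, 100 (its x) x 90 (its y) x 14 mm thick, 0.24 to 0.44 kg, scribed cross in the middle of the top, dark dot at each corner. Origin: centre of the underside; z up. It starts flat on the bench in front of the jig's mouth, to one side and askew by up to about 0.3 rad; either 90 mm edge may go in first.
- jig: Drill jig fixed to the bench, never moves. Origin on the bench surface under the middle of the bridge: the plate's centre when home. x is the way in (mouth at -x, end stop at +x), z up. No floor plate: the plate slides on the bench. A channel 94 mm wide (y -47 to +47 mm) runs from x = -15 to +50 mm between pillars and 14 mm high rails; bolt-down feet outside it reach y = +-83 mm.
- bridge (a point): Middle of the underside of the green bridge bar, 17.5 mm above the jig's origin. The bar is 26 mm along the jig's x, 126 mm along y, 16 mm thick (top 33.5 mm above the bench); the steel drill bush on it reaches 43.5 mm.
- stop (a point): Foot of the end stop's face, middle, on the bench: 50 mm past the jig's origin along x. The stop is a dark bar 118 mm wide, 18 mm high (screw heads on it to 22 mm). The plate's front edge rests on this face when home.
- mouth (a point): Middle of the jig's mouth on the bench, 40 mm before the jig's origin. Two 14 mm high flared lead-ins narrow from about 130 mm apart here to the 94 mm channel. The home plate's rear edge stands out 10 mm in front of this line.
- bearing: Loose steel ball bearing, 52 mm across, 15 mm high, to the right of the jig; leave alone.
- bolt: Loose steel bolt, 64 mm long, 24 mm across, to the left of the jig; leave alone.
- grease_tin: Loose round tin, 78 mm across, 78 mm high, far right; leave alone.
- tape_roll: Loose roll of black tape, 64 mm across, 20 mm high, at the right; leave alone.
- screwdriver_green: Loose screwdriver with green handle, 245 mm long, 31 mm thick, at the left front; leave alone.
- tape_measure: Loose yellow tape measure, 84 x 67 mm, 29 mm high, left of the jig (another lies far behind); leave alone.
Things that resemble listed ones, but are neither listed nor needed, are in the scene too. Several things have the shape of the plate; the one meant has the colours described above.

How it is judged:
At the end, for the whole second after the job is handed in: The plate lies flat and still on the bench under the bridge, its centre within 4 mm of home along the way in (front edge at most 4 mm from the end stop) and within 5 mm across, square to the jig within 0.05 rad (x of plate in the frame of jig between -0.004 and 0.004 m and y of plate in the frame of jig between -0.005 and 0.005 m and angle between the x axis of plate and the x axis of jig, either way round below 0.05 rad and height (world z) of plate below 0.003 m and angle between plate's own z axis and vertical below 0.03 rad and linear speed of plate below 0.01 m/s); the robot touches nothing.
It fails at once if the plate is lifted or tipped (underside centre more than 8 mm above the bench, or tilted more than 0.1 rad) (height (world z) of plate above 0.008 m or angle between plate's own z axis and vertical above 0.1 rad).
It fails at once if another loose thing is moved more than 20 mm (distance of any of bearing, bolt, grease_tin, tape_roll, screwdriver_green, tape_measure from where it was at the start of the episode above 0.02 m).
It also fails if it takes over 64 s, if anything falls off the work surface, if the arm or the gripper's body presses on something with over 40 N, if the wrist force passes 120 N, or if a joint passes its speed limit or range.

ROBOT

A 6-joint arm with a two-finger parallel gripper is mounted at the origin on a cart in front of the work surface, level with it; the furniture and walls round the work are solid. World frame = base frame: x ahead of the robot, y to its left, z up, the work surface at z = 0. Lengths are in m, angles in rad, forces in N, time in s.
With the tool pointing down it reaches from about 0.325 to 0.875 m from the base axis. Payload 4.4 kg.
Tool frame: the origin (TCP) lies at the very end of the fingers, on their centre line; the grasp point (between the pads) lies 19 mm behind it; x points along the fingers, z is the direction in which the jaws open and shut, and the axes are right-handed (so a half turn about x gives the same grasp; the last joint's range is limited). The gripper opens to 85 mm and grips with 20 to 120 N. Pads are 22 mm wide; open, the fingers measure 114 mm over their backs; the gripper's body (76 mm by 85 mm) begins 54 mm behind the grasp point. The pads swing forward as they close: fully open they stand 13 mm farther back than shut.
Start: joints at [0.975, 0.207, 1.542, -0, 1.393, -0.15], TCP at [0.248, 0.519, 0.192] pointing down, gripper open.
Joint ranges: [-2.73, 2.73], [-0.86, 2.22], [0.23, 2.46], [-1.11, 4.25], [0.08, 2.63], [-2.82, 2.82]. Speed limits (rad/s): [2.79, 2.79, 3.14, 3.14, 3.14, 3.14].

INTERFACE

Orientations are given as a rotation vector (axis times angle).
In Python, from bench import get_state, optics, job_done gives the robot as it stands. The module is installed in compiled form; this text tells all that it offers.
- The arm moves only by the tool drive_tool, never from a script. Its argument "moves" is a list of rows, each an object with "dp": the shift along the world's x, y, z as a fraction of full scale, a list of three; "spin": the turn about the world's z as a fraction of full scale. A call has 1 to 10 rows; each row is the pose to reach, as a shift and turn from the pose commanded when the call began, turning the shorter way round; what a row does not reach only later rows make up. Full scale, the value 1, is 0.15 m for a shift and pi rad for a turn. A row lasts 1/12 s, in which the tool goes at most 41.7 mm and 7.16 degrees, less where a joint would pass 70% of its speed; a pose out of reach is approached as far as the arm can. A call with a number of a shift or a turn outside -1 to 1 is refused whole. A call with a gripper value outside its range is refused whole. "jaw" is the opening, from -1 (shut) to 1 (fully open), so that 0 is half open, set as the call begins (left out, the last holds). The fingers move at their own pace and stop on an object; "grip_force" is the grip in N (left out, the last holds). Time passes only in rows, so rows that repeat a pose let the fingers close. It gives the time, the measured TCP pose, the force and the opening at its end, in the units of the state.
- get_state(): the state, without advancing time (a new reading comes with each control period).
- optics.capture(name): name is "scene" or "top" or "wrist"; returns (picture, depth): 400x640x3 uint8, red, green, blue; 400x640 float32, m along the optical axis (not along the pixel's ray), 0 where there is no reading.
- optics.calibration(name): a dict with "vertical_fov" (degrees; the focal length in pixels is half the picture's height over the tangent of half this angle, whatever the lens; pixels are square), "cx", "cy" (the principal point, pixels), "rvec" (rotation vector, rad) and "tvec" (3), from world to camera coordinates, as OpenCV has them. Camera axes: x right, y down, z forward; pixel columns grow to the right and rows downward; lengths in m; the calibration is good to about 2 mm. The wrist camera is an equidistant fisheye: a pixel r from the principal point sees the ray r / f radians off the axis. A picture is of the moment at which its call begins: read the wrist's pose just before it. calibration takes no time and is no camera call; for the wrist camera it gives the pose at the moment of the call.
- job_done(): hands the job in, once; it reports no verdict.
The state is a dict: "clock": time; "joints": joint angles; "joint_velocities": joint speeds; "joint_efforts": joint torques, N m; "tool_pos": TCP position; "orientation": TCP orientation; "force": force on the tool from outside, world axes, zero at the start; "ft_torque": the same for the moment, N m; "width": finger opening in m.
Only numpy, scipy, OpenCV 4.12 (cv2) and the standard library are available. Lean on these libraries where they do the work, as an engineer would, in place of code of your own. Each camera call takes 0.05 s, during which the arm holds its last target.

## Working session

There is one attempt and no reset: what is moved stays moved. The work goes in short steps, Python scripts to look and compute and a tool call to move; the robot and the scene stay as the last step left them, time stands still between calls to the robot, and variables do not carry over. Pictures are saved under pics/ and viewed, and the job is handed in when it is done.

Besides the shell and the picture viewer there is one more tool, called after "Request:" in YAML: its name, and indented under it one key for each argument. drive_tool: Moves the arm, as the interface text tells. Shift numbers are shares of 0.15 m and turn numbers shares of pi rad, none past 1 either way. Its arguments: {"type":"object","properties":{"moves":{"type":"array"},"jaw":{"type":"number"},"grip_force":{"type":"number"}},"required":["moves"]}

```bash
mkdir -p pics
cat > h.py <<'E'
import numpy as np, cv2
from bench import get_state, optics, job_done
def cal(n):
    c=optics.calibration(n); f=200/np.tan(np.radians(c["vertical_fov"])/2)
    R=cv2.Rodrigues(np.array(c["rvec"],float))[0]; return f,c["cx"],c["cy"],R,np.array(c["tvec"],float).ravel()
def topt(n,uv,z,c=None):
    f,cx,cy,R,t=c or cal(n); uv=np.atleast_2d(uv).astype(float)
    d=np.c_[(uv[:,0]-cx)/f,(uv[:,1]-cy)/f,np.ones(len(uv))]
    if n=="wrist":
        r=np.hypot(uv[:,0]-cx,uv[:,1]-cy); th=r/f
        d=np.c_[(uv[:,0]-cx)/np.maximum(r,1e-9)*np.sin(th),(uv[:,1]-cy)/np.maximum(r,1e-9)*np.sin(th),np.cos(th)]
    w=d@R; o=-R.T@t
    return o+w*((z-o[2])/w[:,2])[:,None]
def proj(n,P,c=None):
    f,cx,cy,R,t=c or cal(n); q=np.atleast_2d(P)@R.T+t
    return np.c_[f*q[:,0]/q[:,2]+cx,f*q[:,1]/q[:,2]+cy]
E
python3 - <<'E'
from h import *
s=get_state(); print(s)
for n in("scene","top"):
    p,d=optics.capture(n); np.savez(f"{n}0.npz",p=p,d=d); cv2.imwrite(f"pics/{n}0.png",p[:,:,::-1]); f,cx,cy,R,t=cal(n); print(n,f,cx,cy,-R.T@t)
E
```

```text
{'clock': 0.0, 'joints': array([ 9.74463568e-01,  2.07417204e-01,  1.54299230e+00,  3.80369487e-05,
        1.39352398e+00, -1.50489826e-01]), 'joint_velocities': array([ 1.11839274e-03,  6.56523459e-04,  1.73540546e-03,  5.09334384e-04,
       -5.96827251e-05,  1.43309898e-04]), 'joint_efforts': array([ 7.53789791e-04, -3.83031142e+01, -2.91598785e+01, -1.26398745e-04,
        1.04358981e-02, -8.12032084e-06]), 'tool_pos': array([0.24744958, 0.51806812, 0.1911093 ]), 'orientation': array([-0.87584785,  1.38994857,  0.87436598]), 'force': array([ 0.25936324, -0.02704806,  0.4888638 ]), 'ft_torque': array([ 0.03310676,  0.04580713, -0.03925066]), 'width': 0.08542863870079981}
scene 404.89120317416194 324.88432287495567 198.57332937468533 [-0.08602636 -1.13255454  0.65403487]
top 380.9732146651628 316.0191939102569 204.66810350692998 [ 0.42024237 -0.05215964  1.1025019 ]
```

```bash
ls pics
```

```text
scene0.png
top0.png
```

View pics/scene0.png

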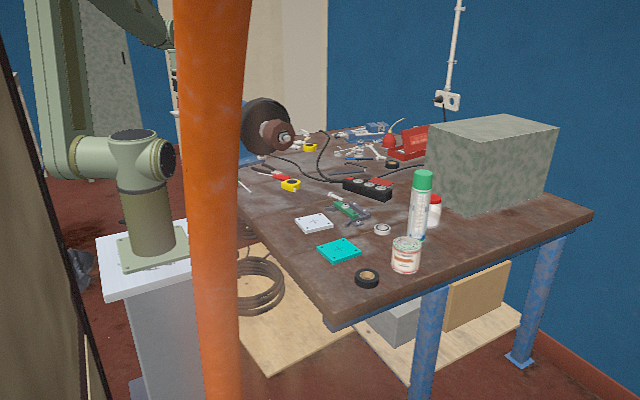

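View pics/top0.png

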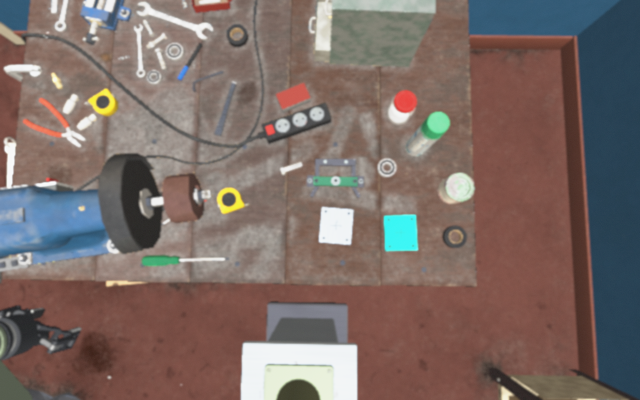

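The top view shows the pale plate at about (336,225), the jig at about (336,178) and a cyan lookalike at (400,232). I'll zoom in on the jig and plate.

Run:
```python
from h import *
p=np.load("top0.npz")["p"]; c=p[140:260,270:420,::-1]
cv2.imwrite("pics/topz.png",cv2.resize(c,None,fx=5,fy=5,interpolation=cv2.INTER_CUBIC))
p=np.load("scene0.npz")["p"]; c=p[180:270,280:400,::-1]
cv2.imwrite("pics/scenez.png",cv2.resize(c,None,fx=6,fy=6,interpolation=cv2.INTER_CUBIC))
```

```text
(no output)
```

View pics/topz.png

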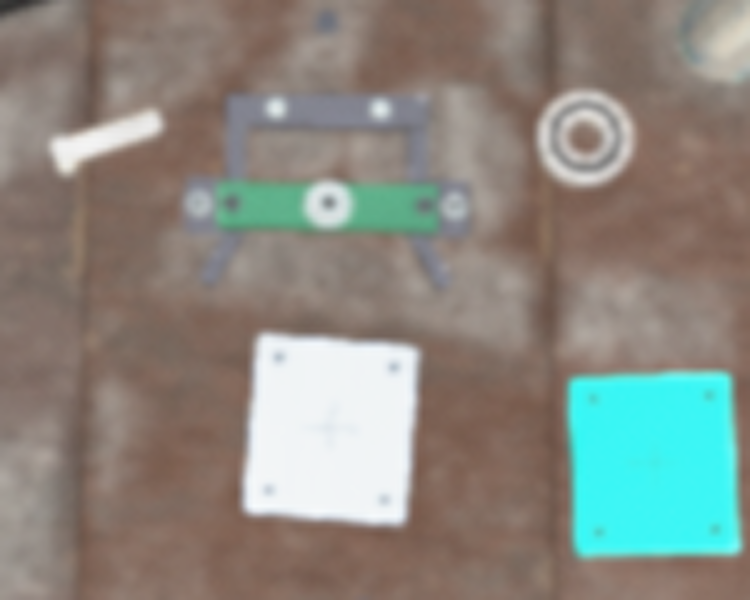

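View pics/scenez.png

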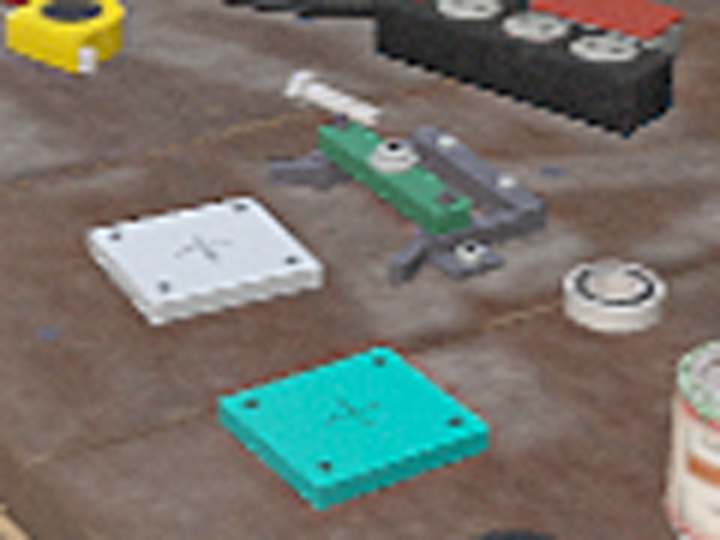

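```bash
cat >> h.py <<'E'
def rect(mask,n,z,c=None):
    k,_=cv2.findContours(mask.astype(np.uint8),cv2.RETR_EXTERNAL,cv2.CHAIN_APPROX_NONE)
    k=max(k,key=cv2.contourArea)[:,0]; P=topt(n,k,z,c)[:,:2]
    r=cv2.minAreaRect((P*1000).astype(np.float32)); m=cv2.moments((P*1000).astype(np.float32).reshape(-1,1,2))
    return r,(m['m10']/m['m00'],m['m01']/m['m00']),cv2.boundingRect(k)
E
python3 - <<'E'
from h import *
p=np.load("top0.npz")["p"]; hsv=cv2.cvtColor(p,cv2.COLOR_RGB2HSV)
w=np.zeros(p.shape[:2],bool); w[195:260,300:370]=1
print("plate",rect(w&(hsv[...,1]<45)&(hsv[...,2]>170),"top",.014))
w=np.zeros(p.shape[:2],bool); w[165:195,300:375]=1
g=w&(hsv[...,0]>50)&(hsv[...,0]<90)&(hsv[...,1]>80)
print("bridge",rect(g,"top",.0335))
# named points, zoomed px -> image px
z=lambda u,v:((u+.5)/5-.5+270,(v+.5)/5-.5+140)
for nm,pts,h in (("bush",[(329,205)],.0435),("stopscrews",[(276,107),(381,109)],.022),("feetscrews",[(199,205),(455,206)],.01),("stop corners far",[(229,95),(430,97)],.018),
 ("plate dots",[(279,357),(394,367),(268,490),(384,499)],.014),("cross",[(330,428)],.014),("bearing",[(586,137)],.015),("mouth ends",[(208,283),(442,287)],.014),("bolt",[(65,155),(158,118)],.02)):
    print(nm,np.round(topt("top",[z(*q) for q in pts],h)*1000,1).tolist())
# depth check
d=np.load("top0.npz")["d"]; f,cx,cy,R,t=cal("top")
for u,v in ((336,225),(336,212),(320,240),(336,181),(400,232)):
    q=np.array([(u-cx)/f*d[v,u],(v-cy)/f*d[v,u],d[v,u]]); print(u,v,R.T@(q-t))
E
```

```text
plate (((482.0234680175781, -97.54055786132812), (93.26148223876953, 104.03406524658203), 85.64583587646484), (481.9256927226094, -97.50375356611907), (319, 207, 35, 38))
bridge (((607.1466674804688, -130.31976318359375), (23.024417877197266, 45.587158203125), 0.7973161339759827), (606.8133742062184, -128.51656851362614), (340, 177, 17, 9))
bush [[606.0, -94.1, 43.5]]
stopscrews [[666.8, -63.8, 22.0], [666.4, -124.4, 22.0]]
feetscrews [[610.9, -19.9, 10.0], [612.3, -168.5, 10.0]]
stop corners far [[674.4, -36.5, 18.0], [674.8, -153.0, 18.0]]
plate dots [[522.5, -67.5, 14.0], [517.7, -133.5, 14.0], [446.3, -62.2, 14.0], [442.2, -128.3, 14.0]]
cross [[482.2, -97.2, 14.0]]
bearing [[653.1, -243.8, 15.0]]
mouth ends [[564.7, -26.0, 14.0], [564.3, -160.8, 14.0]]
bolt [[637.3, 57.7, 20.0], [659.8, 4.4, 20.0]]
336 225 [ 0.48274561 -0.09829159  0.0139278 ]
336 212 [ 0.51944562 -0.0976577   0.02027149]
320 240 [ 0.43938434 -0.05321104  0.01318291]
336 181 [ 0.60489482 -0.09581387  0.04360959]
400 232 [ 0.46559051 -0.28069814  0.01328745]
```

Run:
```python
from h import *
s=get_state(); R=cv2.Rodrigues(s['orientation'])[0]; print(R.round(3)); print("jaw yaw",np.arctan2(R[1,2],R[0,2]),"spin frac to +y",(np.pi/2-np.arctan2(R[1,2],R[0,2]))/np.pi, "to -y",(-np.pi/2-np.arctan2(R[1,2],R[0,2]))/np.pi)
```

```text
[[-0.001 -0.902  0.431]
 [-0.002  0.431  0.902]
 [-1.     0.    -0.002]]
jaw yaw 1.12503921617814 spin frac to +y 0.1418888951460352 to -y -0.8581111048539648
```

Request:
drive_tool:
  moves:
    - {"dp": [0.1,-0.25,0],"spin": 0}
    - {"dp": [0.1,-0.5,0],"spin": 0}
    - {"dp": [0.1,-0.75,0],"spin": 0}
    - {"dp": [0.1,-1,0],"spin": 0}
    - {"dp": [0.1,-1,0],"spin": 0}
  jaw: 0.1

```text
clock: 0.52
tool_pos: [0.2608, 0.3625, 0.19]
orientation: [-0.876, 1.396, 0.87]
force: [0.8, 0.3, 0.1]
width: 0.047
```

Request:
drive_tool:
  moves:
    - {"dp": [0.05,-0.25,0],"spin": 0.03}
    - {"dp": [0.1,-0.5,0],"spin": 0.06}
    - {"dp": [0.2,-0.75,0],"spin": 0.1}
    - {"dp": [0.25,-1,0],"spin": 0.142}
    - {"dp": [0.25,-1,0],"spin": 0.142}

```text
clock: 0.93
tool_pos: [0.3007, 0.216, 0.192]
orientation: [-1.212, 1.209, 1.21]
force: [0.1, -0.3, 0.2]
width: 0.0471
```

Request:
drive_tool:
  moves:
    - {"dp": [0.1,-0.25,0],"spin": 0}
    - {"dp": [0.2,-0.5,0],"spin": 0}
    - {"dp": [0.3,-0.75,0],"spin": 0}
    - {"dp": [0.4,-1,0],"spin": 0}
    - {"dp": [0.4,-1,0],"spin": 0}

```text
clock: 1.35
tool_pos: [0.3629, 0.0624, 0.1927]
orientation: [-1.205, 1.215, 1.198]
force: [0.0, 0.1, 0.3]
width: 0.047
```

Request:
drive_tool:
  moves:
    - {"dp": [0,-0.25,0],"spin": 0}
    - {"dp": [0,-0.5,0],"spin": 0}
    - {"dp": [0,-0.75,0],"spin": 0}
    - {"dp": [0,-1,0],"spin": 0}
    - {"dp": [0,-1,0],"spin": 0}

```text
clock: 1.77
tool_pos: [0.3605, -0.0868, 0.1926]
orientation: [-1.206, 1.215, 1.201]
force: [-0.4, 0.2, -0.4]
width: 0.0473
```

Run:
```python
from h import *
s=get_state(); R=cv2.Rodrigues(s['orientation'])[0]; print(s['clock'],s['tool_pos'],s['joints'].round(3),"yaw",np.arctan2(R[1,2],R[0,2])-np.pi/2,s['width'])
p,d=optics.capture("wrist"); cv2.imwrite("pics/w1.png",p[:,:,::-1])
```

```text
1.7667 [ 0.36052774 -0.08676176  0.19255197] [-0.468 -0.26   1.996 -0.003  1.404 -2.03 ] yaw -0.008035932467258533 0.04725243373072205
```

View pics/w1.png

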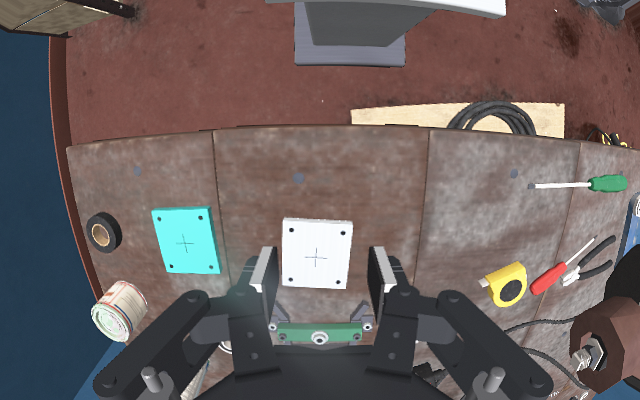

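The wrist image shows the plate at about (317,254), with its cross at (316,258), the green bridge at (319,332) with the bush at (319,338), and the fingers at either side. I'll cross-check the positions from this view.

Run:
```python
from h import *
c=cal("wrist"); print("cam",-c[3].T@c[4], c[3][2])
p,d=optics.capture("wrist"); hsv=cv2.cvtColor(p,cv2.COLOR_RGB2HSV)
w=np.zeros(p.shape[:2],bool); w[205:300,278:356]=1
print("plate",rect(w&(hsv[...,1]<45)&(hsv[...,2]>150),"wrist",.014,c))
g=w*0>0; g[318:350,260:380]=1; g&=(hsv[...,0]>50)&(hsv[...,0]<90)&(hsv[...,1]>80)
print("bridge",rect(g,"wrist",.0335,c))
cv2.imwrite("pics/w1z.png",cv2.resize(p[210:370,255:385,::-1],None,fx=5,fy=5,interpolation=cv2.INTER_CUBIC)[:,:])
print(topt("wrist",[(319.5,338),],.0435,c)*1000, topt("wrist",[(316,258)],.014,c)*1000)
```

```text
cam [ 0.27826322 -0.08405215  0.37396882] [ 0.31776742 -0.00167323 -0.94816721]
plate (((479.31768798828125, -98.30992126464844), (90.44090270996094, 105.93352508544922), 86.13168334960938), (479.08539279562393, -98.76407050485123), (279, 218, 72, 72))
bridge (((600.5635986328125, -61.213504791259766), (36.24782180786133, 57.06996154785156), 1.6423753499984741), (599.5691081145624, -60.03217787732214), (320, 323, 40, 19))
[[602.37440087 -90.65073926  43.5       ]] [[483.0854825  -94.10783075  14.        ]]
```

```bash
python3 -c "
import cv2;a=cv2.imread('pics/w1z.png');print(a.shape);cv2.imwrite('pics/w1z2.png',cv2.resize(a,(487,600)))"
```

```text
(800, 650, 3)
```

View pics/w1z2.png

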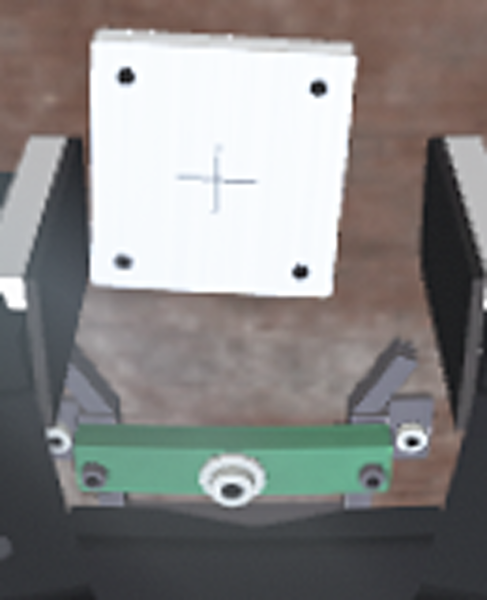

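Request:
drive_tool:
  moves:
    - {"dp": [0.2,-0.05,-0.2],"spin": 0.0025}
    - {"dp": [0.2,-0.05,-0.45],"spin": 0.0025}
    - {"dp": [0.2,-0.05,-0.7],"spin": 0.0025}
    - {"dp": [0.2,-0.05,-0.95],"spin": 0.0025}
    - {"dp": [0.2,-0.05,-1],"spin": 0.0025}
    - {"dp": [0.2,-0.05,-1],"spin": 0.0025}

```text
clock: 2.37
tool_pos: [0.3873, -0.0856, 0.0396]
orientation: [-1.21, 1.207, 1.225]
force: [0.5, -0.9, 0.3]
width: 0.0468
```

Request:
drive_tool:
  moves:
    - {"dp": [0,0,-0.05],"spin": 0}
    - {"dp": [0,0,-0.1],"spin": 0}
    - {"dp": [0,0,-0.15],"spin": 0}
    - {"dp": [0,0,-0.18],"spin": 0}
    - {"dp": [0,0,-0.18],"spin": 0}

```text
clock: 2.78
tool_pos: [0.3903, -0.0886, 0.0151]
orientation: [-1.215, 1.206, 1.215]
force: [0.2, -0.3, 0.0]
width: 0.047
```

Run:
```python
from h import *
s=get_state(); R=cv2.Rodrigues(s['orientation'])[0]; print(s['clock'],s['tool_pos'],"yaw",np.arctan2(R[1,2],R[0,2])-np.pi/2,s['width'],s['force'])
p,d=optics.capture("wrist"); cv2.imwrite("pics/w2.png",p[:,:,::-1])
p,d=optics.capture("scene"); cv2.imwrite("pics/s2.png",cv2.resize(p[170:270,260:420,::-1],None,fx=5,fy=5,interpolation=cv2.INTER_CUBIC))
```

```text
2.7833 [ 0.39026411 -0.08863717  0.01506349] yaw 0.008047519513364909 0.046990647813346345 [ 0.2151464  -0.30793521  0.0020172 ]
```

View pics/w2.png

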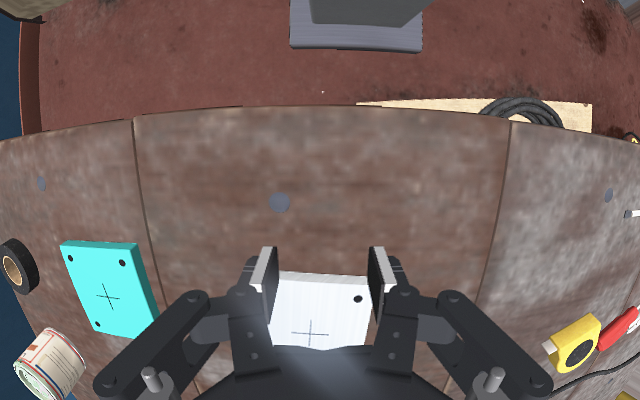

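View pics/s2.png

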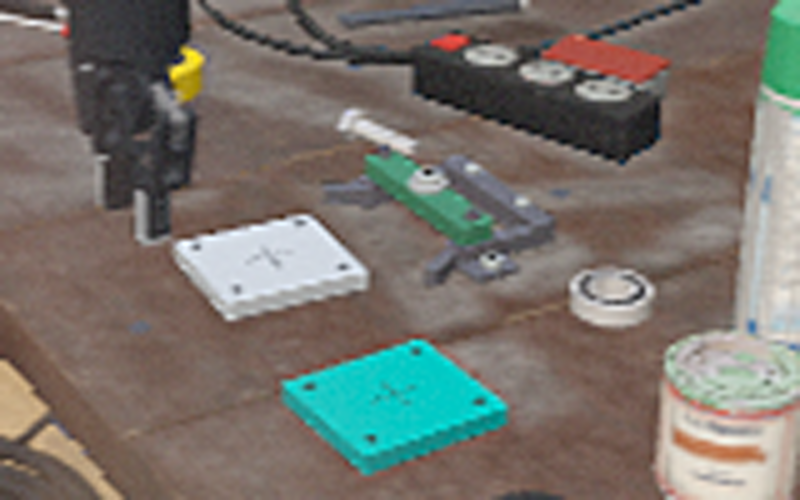

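Clear of the plate. Next I'll check the fingertip height in the scene view, where the right fingertip's bottom is at about (290,218).

Run:
```python
from h import *
for z in(0,.005,.01,.015,.02,.025): print(z,proj("scene",[[.390-.011,-.0886-.0305,z],[.401,-.0886-.0305,z],[.401,-.0886-.0305-.01,z]]).round(1).tolist())
# plate corner ref
print(proj("scene",[[.4322,-.146,0]]))
```

```text
0 [[288.1, 234.7], [294.4, 233.0], [295.8, 234.4]]
0.005 [[288.1, 233.4], [294.4, 231.7], [295.8, 233.1]]
0.01 [[288.1, 232.0], [294.3, 230.3], [295.7, 231.7]]
0.015 [[288.0, 230.6], [294.3, 228.9], [295.7, 230.3]]
0.02 [[288.0, 229.2], [294.3, 227.6], [295.7, 228.9]]
0.025 [[287.9, 227.8], [294.2, 226.2], [295.6, 227.5]]
[[306.98130093 234.36797205]]
```

Run:
```python
from h import *
s=get_state(); print(s['clock'],s['tool_pos'])
p,d=optics.capture("scene"); f,cx,cy,R,t=cal("scene")
cv2.imwrite("pics/s3.png",cv2.resize(p[190:250,270:340,::-1],None,fx=8,fy=8,interpolation=cv2.INTER_NEAREST))
for u in(288,290,292):
  for v in range(206,228,2):
    z=d[v,u]; q=np.array([(u-cx)/f*z,(v-cy)/f*z,z]); print(u,v,(R.T@(q-t)).round(3))
```

```text
2.8833 [ 0.39067111 -0.08888299  0.01554444]
288 206 [ 0.378 -0.127  0.105]
288 208 [ 0.381 -0.12   0.095]
288 210 [ 0.379 -0.123  0.089]
288 212 [ 0.38  -0.12   0.081]
288 214 [ 0.381 -0.119  0.073]
288 216 [ 0.381 -0.117  0.066]
288 218 [ 0.379 -0.121  0.061]
288 220 [ 0.421 -0.029 -0.001]
288 222 [ 0.415 -0.042 -0.001]
288 224 [ 0.409 -0.056  0.   ]
288 226 [ 0.403 -0.068 -0.   ]
290 206 [ 0.376 -0.145  0.113]
290 208 [ 0.377 -0.142  0.105]
290 210 [ 0.385 -0.125  0.089]
290 212 [ 0.383 -0.13   0.085]
290 214 [ 0.382 -0.13   0.078]
290 216 [ 0.383 -0.128  0.07 ]
290 218 [ 0.386 -0.12   0.059]
290 220 [ 0.427 -0.032 -0.001]
290 222 [ 0.422 -0.044 -0.001]
290 224 [ 0.414 -0.059  0.   ]
290 226 [ 0.408 -0.072  0.001]
292 206 [ 0.384 -0.143  0.111]
292 208 [ 0.387 -0.136  0.1  ]
292 210 [ 0.391 -0.127  0.088]
292 212 [ 0.392 -0.125  0.081]
292 214 [ 0.393 -0.121  0.071]
292 216 [ 0.393 -0.122  0.065]
292 218 [ 0.44  -0.021 -0.001]
292 220 [ 0.432 -0.038  0.001]
292 222 [ 0.428 -0.047 -0.001]
292 224 [ 0.422 -0.058 -0.002]
292 226 [ 0.414 -0.074  0.   ]
```

View pics/s3.png

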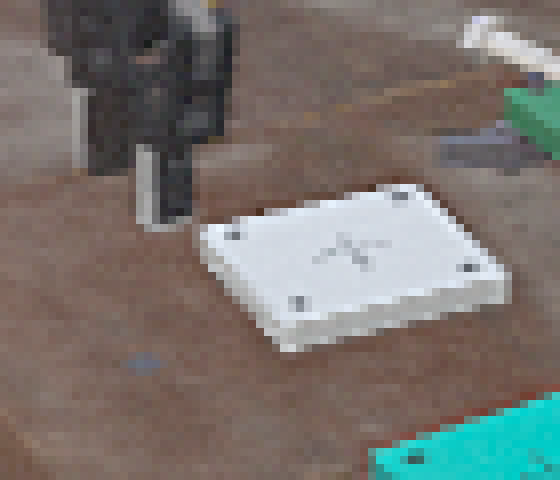

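Run:
```python
from h import *
s=get_state(); print(s['clock'],s['tool_pos'])
c=cal("wrist");p,d=optics.capture("wrist"); f,cx,cy,R,t=c; print("cam",-R.T@t,f,cx,cy)
for u,v in((266,256),(258,300),(270,250),(275,250),(272,290),(265,310),(372,252),(380,256),(385,290),(320,150),(150,150)):
    r=np.hypot(u-cx,v-cy);th=r/f; z=d[v,u]; q=np.array([(u-cx)/r*np.tan(th),(v-cy)/r*np.tan(th),1])*z
    print(u,v,p[v,u],(R.T@(q-t)).round(4),z)
cv2.imwrite("pics/w3.png",cv2.resize(p[230:350,220:420,::-1],None,fx=4,fy=4,interpolation=cv2.INTER_NEAREST))
```

```text
2.9333 [ 0.39084655 -0.08896792  0.01568299]
cam [ 0.30855894 -0.09046739  0.19731337] 309.70691628693146 322.65365086569955 197.90274432448015
266 256 [179 178 179] [ 0.3799 -0.1165  0.0714] 0.14198296
258 300 [ 87  91 100] [ 0.3791 -0.1138  0.1064] 0.10861933
270 250 [186 186 187] [ 0.3797 -0.1154  0.0656] 0.14746955
275 250 [31 30 32] [ 0.381  -0.1134  0.0631] 0.15028414
272 290 [ 88  92 102] [ 0.3942 -0.1135  0.0788] 0.13958359
265 310 [111 115 123] [ 0.3935 -0.1143  0.0947] 0.12426813
372 252 [40 38 41] [ 0.38   -0.066   0.0663] 0.14698417
380 256 [180 180 181] [ 0.3795 -0.0629  0.0713] 0.14216492
385 290 [255 255 255] [ 0.3822 -0.0645  0.0951] 0.12040779
320 150 [127 107 100] [ 0.3426 -0.0918 -0.0011] 0.19885197
150 150 [131 112 106] [ 3.396e-01 -2.138e-01  1.000e-04] 0.19644664
```

View pics/w3.png

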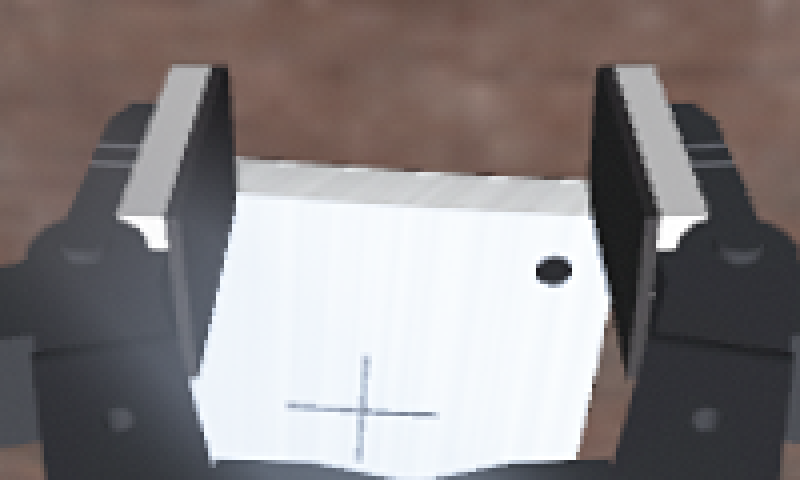

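Both cameras put the fingertips at about z = 0.058, while the reported TCP is at z = 0.016. Two independent views agree and both read the bench at 0 mm, so I'll trust the images and step down while checking force.

Request:
drive_tool:
  moves:
    - {"dp": [0,0,-0.05],"spin": 0}
    - {"dp": [0,0,-0.1],"spin": 0}
    - {"dp": [0,0,-0.15],"spin": 0}
    - {"dp": [0,0,-0.2],"spin": 0}
    - {"dp": [0,0,-0.2],"spin": 0}
    - {"dp": [0,0,-0.2],"spin": 0}

```text
clock: 3.48
tool_pos: [0.3895, -0.0883, -0.0157]
orientation: [-1.213, 1.206, 1.217]
force: [-0.3, -0.4, -0.6]
width: 0.047
```

```bash
cat > tip.py <<'E'
from h import *
s=get_state(); R=cv2.Rodrigues(s['orientation'])[0]; print(s['clock'],s['tool_pos'].round(4),"yaw",round(np.arctan2(R[1,2],R[0,2])-np.pi/2,4),s['force'].round(2),s['width'])
p,d=optics.capture("scene"); f,cx,cy,R,t=cal("scene")
V,U=np.mgrid[0:400,0:640]; q=np.stack([(U-cx)/f*d,(V-cy)/f*d,d],-1).reshape(-1,3); W=((q-t)@R).reshape(400,640,3)
x,y,_=s['tool_pos']
m=(d>0)&(abs(W[...,0]-x)<.02)&(abs(W[...,1]-y)<.05)&(W[...,2]>.004)&(W[...,2]<.2)
u=W[m]; print("lowest pts",np.sort(u[:,2])[:8].round(4))
o=np.argsort(u[:,2])[:8]; print(u[o].round(3).tolist())
import sys
cv2.imwrite("pics/"+sys.argv[1]+".png",cv2.resize(p[190:250,270:350,::-1],None,fx=8,fy=8,interpolation=cv2.INTER_NEAREST))
E
python3 tip.py s4
```

```text
3.4833 [ 0.3895 -0.0883 -0.0157] yaw 0.0081 [-0.27 -0.4  -0.6 ] 0.04704652135259666
lowest pts [0.0251 0.027  0.027  0.0274 0.0276 0.0276 0.0277 0.0277]
[[0.384, -0.063, 0.025], [0.383, -0.119, 0.027], [0.392, -0.063, 0.027], [0.394, -0.118, 0.027], [0.38, -0.119, 0.028], [0.394, -0.066, 0.028], [0.391, -0.117, 0.028], [0.38, -0.066, 0.028]]
```

View pics/s4.png

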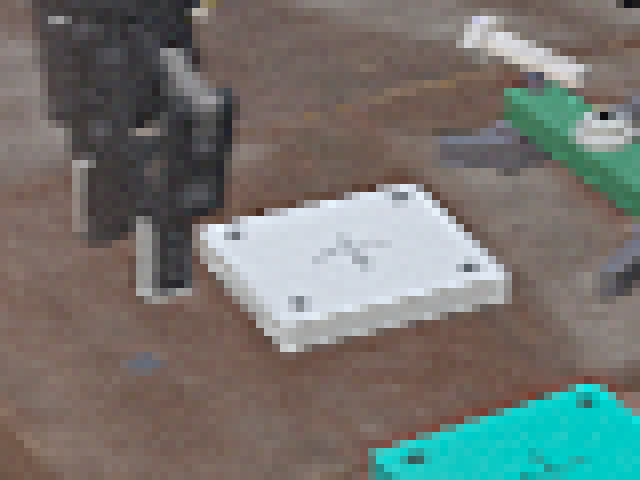

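The tips are now at about 0.026 m, and the picture shows them behind the plate and still hovering. I'll go down 20 mm more.

Request:
drive_tool:
  moves:
    - {"dp": [0,0,-0.05],"spin": 0}
    - {"dp": [0,0,-0.1],"spin": 0}
    - {"dp": [0,0,-0.13],"spin": 0}
    - {"dp": [0,0,-0.13],"spin": 0}
    - {"dp": [0,0,-0.13],"spin": 0}

```text
clock: 3.95
tool_pos: [0.3899, -0.0885, -0.0347]
orientation: [-1.214, 1.206, 1.216]
force: [-0.5, 0.3, 0.3]
width: 0.0471
```

```bash
python3 tip.py s5
```

```text
3.95 [ 0.3899 -0.0885 -0.0347] yaw 0.0082 [-0.53  0.25  0.26] 0.04706969411123681
lowest pts [0.0049 0.0056 0.0062 0.0074 0.0078 0.0086 0.0091 0.0095]
[[0.399, -0.113, 0.005], [0.384, -0.061, 0.006], [0.387, -0.064, 0.006], [0.389, -0.12, 0.007], [0.38, -0.063, 0.008], [0.385, -0.12, 0.009], [0.388, -0.063, 0.009], [0.379, -0.118, 0.01]]
```

View pics/s5.png

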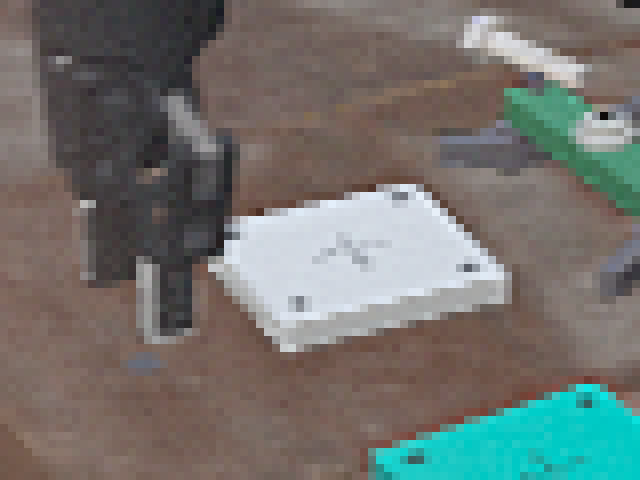

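Run:
```python
from h import *
p,d=optics.capture("scene"); f,cx,cy,R,t=cal("scene")
for v in range(205,225,3):
  for u in (294,296,298):
    z=d[v,u]; q=np.array([(u-cx)/f*z,(v-cy)/f*z,z]); print((u,v),(R.T@(q-t)).round(3),end=' ')
  print()
```

```text
(294, 205) [ 0.391 -0.142  0.112] (296, 205) [0.495 0.057 0.001] (298, 205) [0.502 0.055 0.001] 
(294, 208) [ 0.385 -0.154  0.109] (296, 208) [ 0.391 -0.155  0.108] (298, 208) [ 0.399 -0.153  0.105] 
(294, 211) [ 0.384 -0.155  0.099] (296, 211) [ 0.391 -0.155  0.098] (298, 211) [ 0.399 -0.152  0.094] 
(294, 214) [ 0.386 -0.15   0.086] (296, 214) [ 0.393 -0.151  0.085] (298, 214) [ 0.4   -0.15   0.083] 
(294, 217) [ 0.389 -0.145  0.073] (296, 217) [ 0.397 -0.141  0.069] (298, 217) [ 0.401 -0.147  0.071] 
(294, 220) [ 0.39  -0.141  0.061] (296, 220) [ 0.397 -0.14   0.058] (298, 220) [ 0.439 -0.071  0.014] 
(294, 223) [ 0.431 -0.054 -0.003] (296, 223) [ 0.433 -0.067  0.003] (298, 223) [ 0.433 -0.082  0.01 ]
```

Request:
drive_tool:
  moves:
    - {"dp": [0.05,-0.03,0],"spin": 0}
    - {"dp": [0.1,-0.04,0],"spin": 0}
    - {"dp": [0.15,-0.04,0],"spin": 0}
    - {"dp": [0.2,-0.04,0],"spin": 0}
    - {"dp": [0.25,-0.04,0],"spin": 0}
    - {"dp": [0.3,-0.04,0],"spin": 0}
    - {"dp": [0.35,-0.04,0],"spin": 0}
    - {"dp": [0.4,-0.04,0],"spin": 0}
    - {"dp": [0.45,-0.04,0],"spin": 0}
    - {"dp": [0.45,-0.04,0],"spin": 0}

```text
clock: 4.88
tool_pos: [0.4606, -0.095, -0.0339]
orientation: [-1.218, 1.203, 1.213]
force: [0.5, -0.1, 0.1]
width: 0.0469
```

```bash
python3 tip.py s6
python3 - <<'E'
from h import *
p,d=optics.capture("top"); cv2.imwrite("pics/t6.png",cv2.resize(p[140:260,270:420,::-1],None,fx=5,fy=5,interpolation=cv2.INTER_CUBIC))
p,d=optics.capture("wrist"); cv2.imwrite("pics/w6.png",p[:,:,::-1])
E
```

```text
4.8833 [ 0.4606 -0.095  -0.0339] yaw 0.0084 [ 0.49 -0.09  0.13] 0.04690896864775298
lowest pts [0.0047 0.0055 0.0055 0.0056 0.0059 0.0063 0.0064 0.0066]
[[0.476, -0.14, 0.005], [0.469, -0.077, 0.005], [0.469, -0.069, 0.006], [0.467, -0.122, 0.006], [0.47, -0.124, 0.006], [0.464, -0.122, 0.006], [0.477, -0.137, 0.006], [0.471, -0.141, 0.007]]
```

View pics/s6.png

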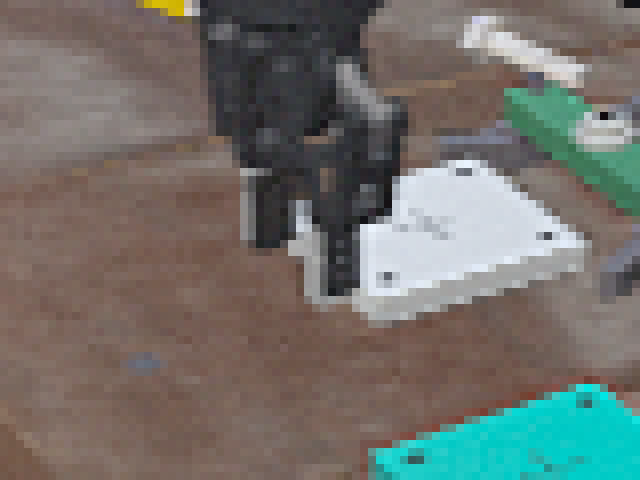

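View pics/t6.png

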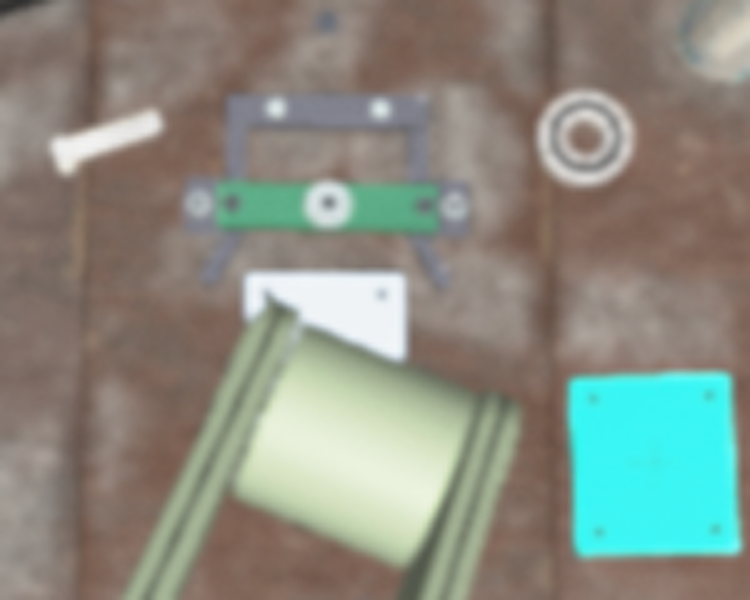

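View pics/w6.png

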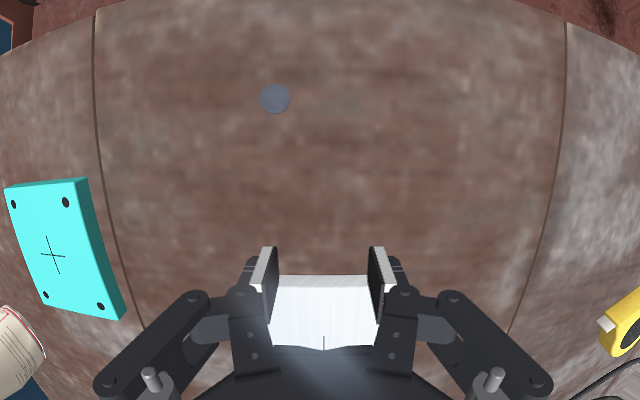

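The plate is square to the fingers and about 1 mm off the jig's axis: in the top zoom it spans columns 245 to 407 in front of the mouth. I'll push on.

Request:
drive_tool:
  moves:
    - {"dp": [0.05,0,0],"spin": 0}
    - {"dp": [0.1,0,0],"spin": 0}
    - {"dp": [0.15,0,0],"spin": 0}
    - {"dp": [0.2,0,0],"spin": 0}
    - {"dp": [0.25,0,0],"spin": 0}
    - {"dp": [0.3,0,0],"spin": 0}
    - {"dp": [0.35,0,0],"spin": 0}
    - {"dp": [0.4,0,0],"spin": 0}
    - {"dp": [0.4,0,0],"spin": 0}

```text
clock: 5.78
tool_pos: [0.5206, -0.0951, -0.0337]
orientation: [-1.218, 1.203, 1.213]
force: [0.1, 0.8, 0.4]
width: 0.0469
```

```bash
python3 tip.py s7
python3 - <<'E'
from h import *
p,d=optics.capture("top"); cv2.imwrite("pics/t7.png",cv2.resize(p[140:260,270:420,::-1],None,fx=5,fy=5,interpolation=cv2.INTER_CUBIC))
E
```

```text
5.7833 [ 0.5206 -0.0951 -0.0337] yaw 0.0084 [0.08 0.77 0.38] 0.046931872358474166
lowest pts [0.0045 0.0047 0.0049 0.005  0.0066 0.0067 0.007  0.0071]
[[0.529, -0.066, 0.005], [0.53, -0.125, 0.005], [0.532, -0.141, 0.005], [0.532, -0.134, 0.005], [0.529, -0.08, 0.007], [0.533, -0.138, 0.007], [0.531, -0.13, 0.007], [0.529, -0.072, 0.007]]
```

View pics/t7.png

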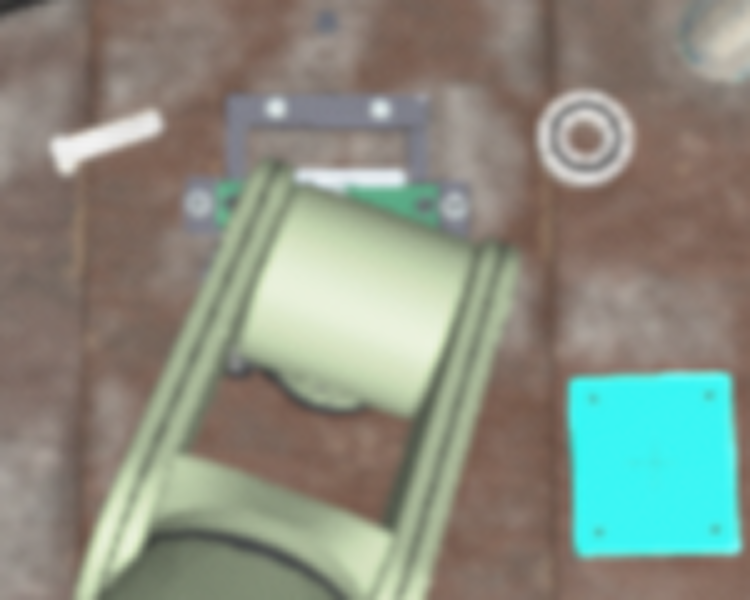

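The plate is under the bridge, with its front edge at zoom row 170 and the stop face at about row 128. That leaves roughly 23 mm, so I'll go gently from here.

Request:
drive_tool:
  moves:
    - {"dp": [0.03,0,0],"spin": 0}
    - {"dp": [0.06,0,0],"spin": 0}
    - {"dp": [0.09,0,0],"spin": 0}
    - {"dp": [0.11,0,0],"spin": 0}
    - {"dp": [0.13,0,0],"spin": 0}
    - {"dp": [0.13,0,0],"spin": 0}

```text
clock: 6.38
tool_pos: [0.5384, -0.0948, -0.0342]
orientation: [-1.216, 1.205, 1.214]
force: [-0.4, -0.5, -0.8]
width: 0.0471
```

Request:
drive_tool:
  moves:
    - {"dp": [0.005,0,0],"spin": 0}
    - {"dp": [0.01,0,0],"spin": 0}
    - {"dp": [0.01,0,0],"spin": 0}

```text
clock: 6.63
tool_pos: [0.5387, -0.0947, -0.0342]
orientation: [-1.215, 1.206, 1.216]
force: [-3.4, -0.3, 2.2]
width: 0.047
```

Request:
drive_tool:
  moves:
    - {"dp": [0.005,0,0],"spin": 0}
    - {"dp": [0.01,0,0],"spin": 0}
    - {"dp": [0.01,0,0],"spin": 0}

```text
clock: 6.88
tool_pos: [0.5406, -0.0947, -0.0342]
orientation: [-1.215, 1.205, 1.215]
force: [-2.9, 0.1, 1.6]
width: 0.0467
```

Run:
```python
from h import *
s=get_state();print(s['tool_pos'],s['force'])
p,d=optics.capture("top"); cv2.imwrite("pics/t8.png",cv2.resize(p[140:260,270:420,::-1],None,fx=5,fy=5,interpolation=cv2.INTER_CUBIC))
p,d=optics.capture("scene"); cv2.imwrite("pics/s8.png",cv2.resize(p[180:250,290:390,::-1],None,fx=8,fy=8,interpolation=cv2.INTER_CUBIC))
```

```text
[ 0.54062243 -0.09465921 -0.0342278 ] [-2.91482732  0.05333549  1.56810258]
```

View pics/t8.png

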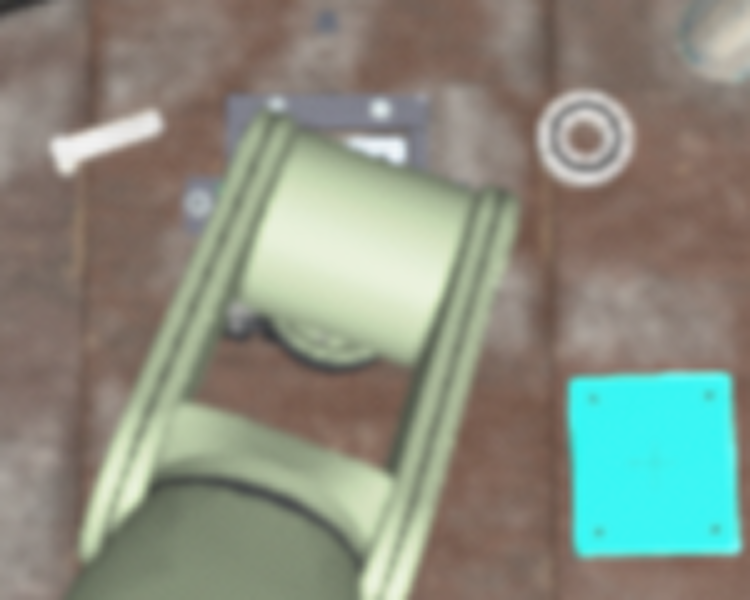

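View pics/s8.png

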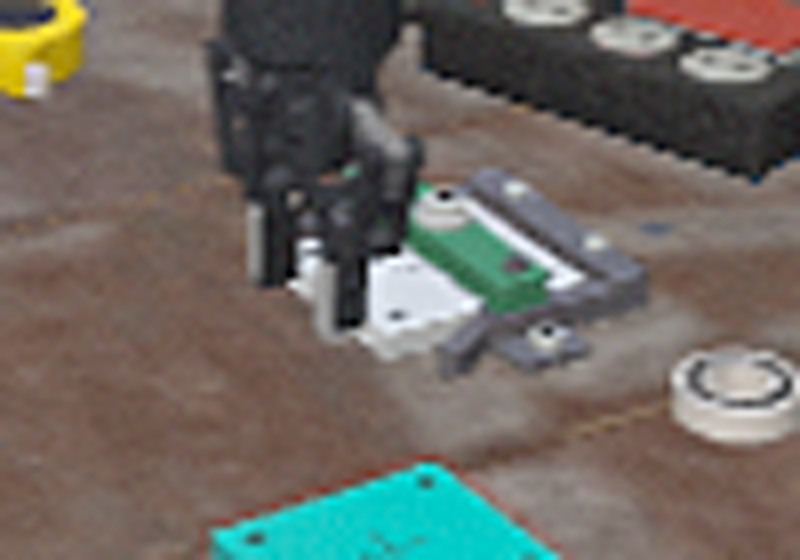

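About 5 mm is left, with the front edge at row 138. I'll keep stepping until the force rises.

Request:
drive_tool:
  moves:
    - {"dp": [0.007,0,0],"spin": 0}
    - {"dp": [0.014,0,0],"spin": 0}
    - {"dp": [0.02,0,0],"spin": 0}
    - {"dp": [0.02,0,0],"spin": 0}

```text
clock: 7.32
tool_pos: [0.5439, -0.0947, -0.0342]
orientation: [-1.216, 1.205, 1.215]
force: [-2.2, 1.0, 1.6]
width: 0.047
```

Request:
drive_tool:
  moves:
    - {"dp": [0.005,0,0],"spin": 0}
    - {"dp": [0.01,0,0],"spin": 0}
    - {"dp": [0.01,0,0],"spin": 0}

```text
clock: 7.57
tool_pos: [0.5452, -0.0947, -0.0342]
orientation: [-1.215, 1.205, 1.215]
force: [-2.9, -0.5, 1.6]
width: 0.0468
```

Request:
drive_tool:
  moves:
    - {"dp": [0.005,0,0],"spin": 0}
    - {"dp": [0.01,0,0],"spin": 0}
    - {"dp": [0.01,0,0],"spin": 0}

```text
clock: 7.82
tool_pos: [0.5468, -0.0947, -0.0342]
orientation: [-1.215, 1.205, 1.215]
force: [-3.0, -0.5, 0.6]
width: 0.0469
```

Run:
```python
from h import *
s=get_state();print(s['tool_pos'],s['force'])
p,d=optics.capture("scene"); cv2.imwrite("pics/s9.png",cv2.resize(p[180:250,290:390,::-1],None,fx=8,fy=8,interpolation=cv2.INTER_CUBIC))
```

```text
[ 0.54678171 -0.09471934 -0.03423451] [-2.99786819 -0.47429864  0.61978337]
```

View pics/s9.png

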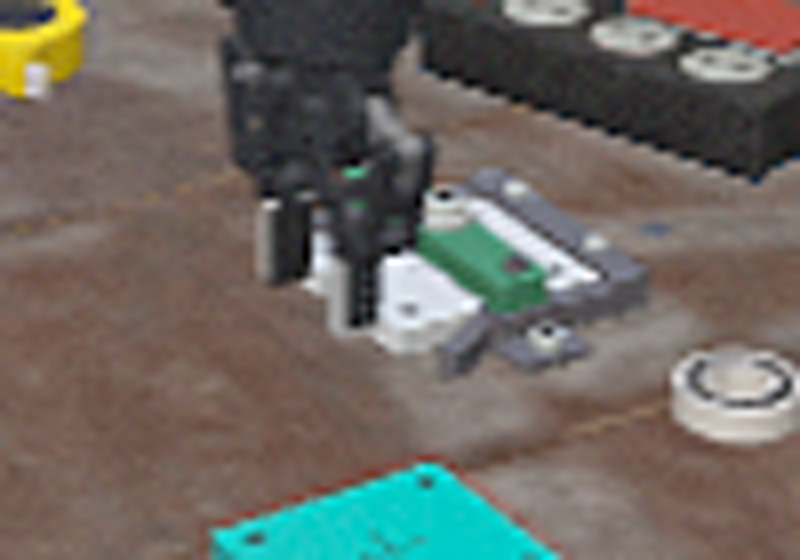

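Request:
drive_tool:
  moves:
    - {"dp": [0.005,0,0],"spin": 0}
    - {"dp": [0.01,0,0],"spin": 0}
    - {"dp": [0.01,0,0],"spin": 0}

```text
clock: 8.12
tool_pos: [0.5471, -0.0947, -0.0343]
orientation: [-1.214, 1.207, 1.217]
force: [-5.7, 0.0, 3.2]
width: 0.0469
```

Request:
drive_tool:
  moves:
    - {"dp": [0.005,0,0],"spin": 0}
    - {"dp": [0.01,0,0],"spin": 0}
    - {"dp": [0.01,0,0],"spin": 0}

```text
clock: 8.37
tool_pos: [0.547, -0.0946, -0.0344]
orientation: [-1.213, 1.209, 1.22]
force: [-7.9, -0.5, 6.8]
width: 0.0473
```

The TCP has stopped at x = 0.547 and the force is rising, so the plate is on the stop. I'll back off, rise and look.

Request:
drive_tool:
  moves:
    - {"dp": [0.006,0,0],"spin": 0}
    - {"dp": [0.006,0,0],"spin": 0}
    - {"dp": [-0.02,0,0],"spin": 0}
    - {"dp": [-0.1,0,0],"spin": 0}
    - {"dp": [-0.25,0,0],"spin": 0}
    - {"dp": [-0.4,0,0],"spin": 0}
    - {"dp": [-0.5,0,0.2],"spin": 0}
    - {"dp": [-0.6,0,0.4],"spin": 0}
    - {"dp": [-0.8,0,0.7],"spin": 0}
    - {"dp": [-1,0,1],"spin": 0}

```text
clock: 9.2
tool_pos: [0.4136, -0.0949, 0.0965]
orientation: [-1.217, 1.204, 1.213]
force: [0.8, -0.6, 0.8]
width: 0.0472
```

Request:
drive_tool:
  moves:
    - {"dp": [0,0.25,0.1],"spin": 0}
    - {"dp": [0,0.5,0.2],"spin": 0}
    - {"dp": [0,0.75,0.3],"spin": 0}
    - {"dp": [0,1,0.4],"spin": 0}
    - {"dp": [0,1,0.4],"spin": 0}

```text
clock: 9.62
tool_pos: [0.4166, 0.061, 0.1593]
orientation: [-1.223, 1.192, 1.214]
force: [0.8, -0.4, -0.2]
width: 0.0469
```

Run:
```python
from h import *
s=get_state();print(s['clock'],s['tool_pos'],s['force'])
p,d=optics.capture("top"); np.savez("top9.npz",p=p,d=d); cv2.imwrite("pics/t10.png",cv2.resize(p[140:260,270:420,::-1],None,fx=5,fy=5,interpolation=cv2.INTER_CUBIC))
p,d=optics.capture("scene"); cv2.imwrite("pics/s10.png",cv2.resize(p[180:250,290:390,::-1],None,fx=8,fy=8,interpolation=cv2.INTER_CUBIC))
```

```text
9.6167 [0.41660842 0.06095226 0.15926478] [ 0.76240334 -0.39763346 -0.22028266]
```

View pics/t10.png

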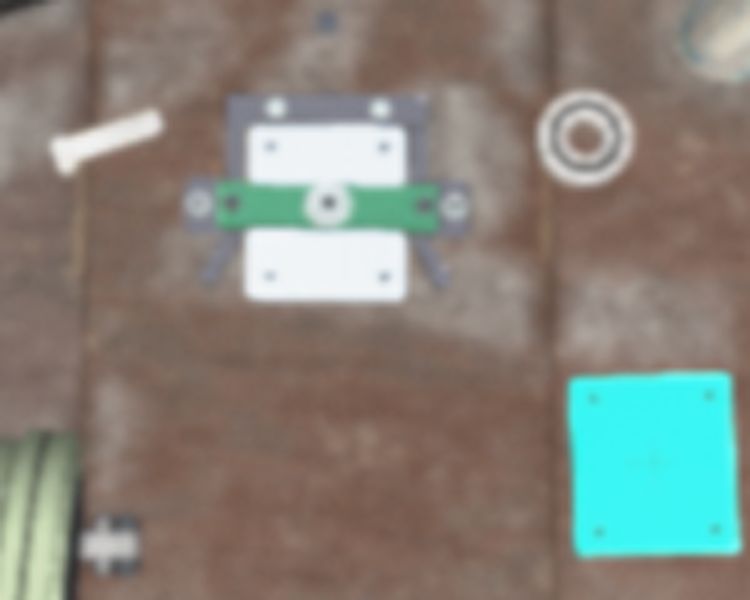

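View pics/s10.png

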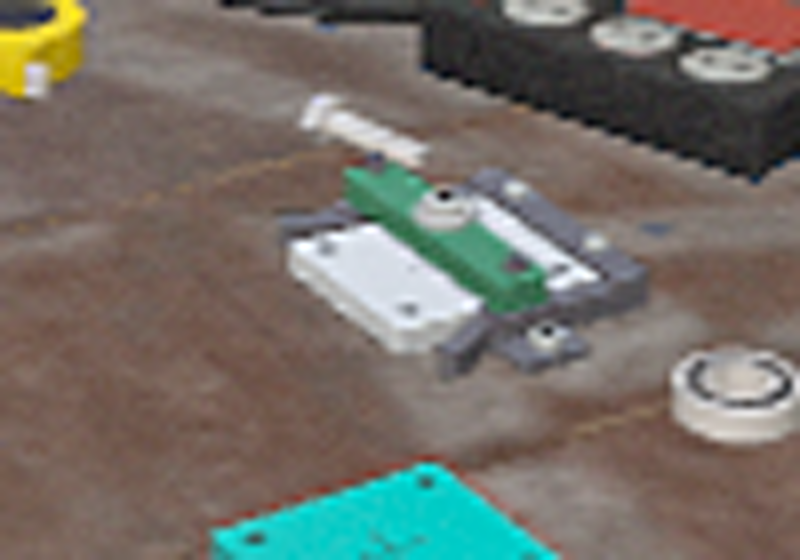

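The plate spans zoom columns 246 to 407 and rows 125 to 300, with its front edge on the stop. Now the numbers.

Run:
```python
from h import *
z=lambda u,v:((u+.5)/5-.5+270,(v+.5)/5-.5+140)
P=topt("top",[z(*q) for q in((270,147),(384,147),(269,276),(384,276))],.014)*1000
print(P.round(1).tolist(),"centre",P.mean(0).round(1),"ang",np.arctan2((P[0]-P[2])[1],(P[0]-P[2])[0]),np.arctan2((P[1]-P[3])[1],(P[1]-P[3])[0]), -np.arctan2((P[0]-P[1])[0],(P[0]-P[1])[1]))
a=np.load("top0.npz")["p"].astype(int);b=np.load("top9.npz")["p"].astype(int)
m=(abs(a-b).max(2)>40).astype(np.uint8); n,l,s,c=cv2.connectedComponentsWithStats(m)
print([x.tolist() for x in s[1:] if x[4]>8])
```

```text
[[644.9, -60.7, 14.0], [645.8, -126.9, 14.0], [569.3, -61.1, 14.0], [570.2, -127.4, 14.0]] centre [607.5 -94.   14. ] ang 0.005796539526193006 0.006854862395611308 0.013715021774909117
[[319, 165, 33, 13, 400], [319, 185, 33, 16, 502], [318, 206, 36, 40, 1262], [212, 221, 9, 4, 24], [247, 226, 22, 5, 56], [276, 226, 5, 10, 32], [180, 228, 103, 172, 8802], [207, 228, 10, 30, 131], [270, 229, 5, 3, 10], [282, 240, 15, 32, 126], [273, 305, 5, 25, 67], [0, 306, 81, 50, 1662], [0, 321, 17, 36, 251], [0, 330, 5, 28, 104]]
```

```bash
python3 -c "
from h import *
s=get_state();print(s['clock'],abs(s['joint_velocities']).max());print(job_done())"
```

```text
9.7167 0.057183479584368736
the job is handed in; nothing more can be done
None
```

The plate is home under the bridge and against the end stop. I handed the job in at 9.7 s with the arm clear; `job_done` gives no verdict.

I pushed the plate in along x with the two half-open fingertips on its rear edge. They squared it up from its starting skew of about 0.07 rad. I kept pushing until the tool stopped advancing at x = 0.547 and the push force rose from 3 N to about 8 N, then backed off and moved clear.

**Last checks, from the top camera:**
- **Position:** the plate centre measured (607.5, -94.0) mm. The jig origin, estimated from the bush, stop screws and mouth ends, is about (605–607, -94) mm. That puts the plate within about 1–3 mm along the way in and 1 mm across.
- **Squareness:** the plate's angle measured 0.006–0.014 rad. My two jig readings, -0.007 and +0.009 rad, disagreed slightly, so I take the jig as square to the world within about 0.01 rad.
- **Other things:** the only differences from the first top picture are at the plate's old and new places and in the areas I attribute to the arm.

**One disagreement:** the reported tool height was about 42 mm lower than the real fingertips. The scene and wrist depth images agreed with each other on this, so I worked from the images and pushed with the tips about 6 mm above the bench.

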